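# Switch the cell sorter to its other chute and feed the next cells

### The arm

A 7-joint arm with a two-finger parallel gripper is mounted at the origin on a cart in front of the work surface, level with it; the furniture and walls round the work are solid. World frame = base frame: x ahead of the robot, y to its left, z up, the work surface at z = 0. Lengths are in mm, angles in rad, forces in N, time in s.
With the tool pointing down it reaches from about 400 to 875 mm from the base axis. Payload 6.5 kg.
Tool frame: the origin (TCP) lies between the finger pads; the fingertips stand 19 mm ahead of it and the grasp point (between the pads) is the TCP (tip_extent is the distance from the TCP to the fingertips, in mm); z points along the fingers, y is the line along which they close (so a half turn about z gives the same grasp; the last joint's range is limited). The gripper opens to 85 mm and grips with 20 to 120 N. Pads are 22 mm wide; open, the fingers measure 114 mm over their backs; the gripper's body (76 mm by 85 mm) begins 54 mm behind the grasp point. The pads swing forward as they close: fully open they stand 13 mm farther back than shut.
Start: joints at [-1.267, 0.536, -0.004, 1.538, 0.003, 1.067, -0.071], TCP at [234.923, 606.054, 250.29] pointing down, gripper open.
Joint ranges: [-2.7, 2.7], [-0.37, 2.16], [-1.27, 1.26], [0.24, 2.4], [-1.31, 4.45], [0.19, 1.91], [-2.76, 2.76]. Speed limits (rad/s): [2.39, 2.39, 3.14, 3.14, 3.14, 3.14, 3.14].

### API

Orientations are given as a unit quaternion [w, x, y, z].
In Python, from station import get_state, camera, camera_info, hand_in, tip_extent gives the robot as it stands.
- The arm moves only by the tool jog_arm, never from a script. Its argument "rows" is a list of rows, each a list of 6 numbers: the shift along the tool's x, y, z each as a share of 80 mm, from -1 to 1, then the turn, a rotation vector about the tool's x, y, z each as a share of pi/4 rad, from -1 to 1. In form: [[dx, dy, dz, wx, wy, wz], ...]. A call has exactly 8 rows; each row is the pose to reach, as a shift and turn from the pose commanded when the call began, along the tool's axes at that moment; what a row does not reach only later rows make up. A row lasts 1/8 s, in which the tool goes at most 62.5 mm and 10.7 degrees, less where a joint would pass 70% of its speed; a pose out of reach is approached as far as the arm can. A call with a number of a shift or a turn outside -1 to 1 is refused whole. A call with a gripper value outside its range is refused whole. "grip" is the closure, from -1 (fully open) to 1 (shut), so that 0 is half open, set as the call begins (left out, the last holds). The fingers move at their own pace and stop on an object; "newtons" is the grip in N (left out, the last holds). Time passes only in rows, so rows that repeat a pose let the fingers close, or fill a call up. It gives the time, the measured TCP pose, the force, the opening and the grip force at its end, in the units of the state.
- get_state(): the state, without advancing time (a new reading comes with each control period).
- camera(name): name is "scene" or "side" or "wrist"; returns the picture (420x560x3 uint8, red, green, blue); there is no depth.
- camera_info(name): a dict with "mtx" (3x3 intrinsics, pixels), "xyz" and "rotation" of the camera in the world; the wrist camera has in their place "T_tool_cam" (4x4, takes a point from camera to tool coordinates, whose origin is the TCP and whose axes are the flange's). Camera axes: x right, y down, z forward; pixel columns grow to the right and rows downward; lengths in mm; the calibration is good to about 2 mm. A picture is of the moment at which its call begins: read the wrist's pose just before it. camera_info takes no time and is no camera call.
- hand_in(): hands the job in; it is judged then, once.
The state is a dict: "time": time; "joint_pos": joint angles; "qvel": joint speeds; "effort": joint torques, N m; "tool_pos": TCP position; "tool_rot": TCP orientation; "force": force on the tool from outside, world axes, zero at the start; "moment": the same for the moment, N m; "gripper_width": finger opening in mm; "gripper_force": force on a finger pad.
Only numpy, scipy, OpenCV 4.12 (cv2) and the standard library are available. Lean on these libraries where they do the work, as an engineer would, in place of code of your own. Each camera call takes 0.05 s, during which the arm holds its last target. There are 200 camera calls.

### The job

Press down the raised finger pad of the cell sorter's seesaw gate so that it rocks over its pivot and stays on its other side; then push the two cells that lie on the feed shelf over the lip, so that both drop onto the gate, roll down the chute it now leads to and come to rest there. Only press and push: do not lift any cell, do not push one off the sorter, and leave the battery meter, the two standing cells and the round dish where they are.

Things in the scene. Friction and masses are not known exactly. Their poses are not given: they have to be found in the camera images.
- sorter: gravity sorter for round cells, grey sheet metal on a black base plate (104 x 210 mm), fixed to the bench, yaw within +-0.22 rad. Origin on the bench under the gate's pivot; its x points away from the robot, y to the left seen from the robot, z up. All channels run along y, 70 mm wide inside (x -35 to 35 mm). Highest point: baffle at y = 13 to 16 mm, top at z = 142 mm
- gate (a joint): tilt of the white seesaw gate and rocker, one piece on a shaft along x at z = 68 mm, stops at +-0.36 rad; starts on either stop. Positive: left end and left pad down, cells run into the left chute; negative: right. A steel weight (30 mm diameter, 36 mm above the shaft) tumbles it: past level (0) it falls to the other stop by itself and stays. Under 1 N on a pad moves it
- pad_left (a point): middle of the top of the left finger pad on the rocker in front of the sorter: black, 28 mm (x) by 26 mm (y), at sorter x = -80, y = 66 mm; about 106 mm above the bench when up, 83 mm with the gate level, 59 mm when down. Free space in front of it and above
- pad_right (a point): the same for the right finger pad, at sorter x = -80, y = -66 mm
- feed_lip (a point): edge of the feed shelf's upturned lip, at sorter x = 0, y = -13, z = 104.6 mm. The shelf runs from its open end (y = -100, surface z = 105 mm) almost level to a shallow dip (y = -29, z = 103 mm), then up to the lip; side walls 11 mm high. Cells wait in the dip until pushed over the lip toward +y of the sorter (under 2 N). Past it a drop shaft 26 mm wide, closed by the baffle, leads onto the gate
- stop_left (a point): foot of the end stop of the left chute, at sorter y = 96, z = 42 mm. The open chute slopes down 14 degrees from the gate (y = 45, z = 54 mm) to it; cells at rest there have their centres at about y = 89, z = 53 mm (first) and y = 71, z = 57 mm (second)
- stop_right (a point): the same for the right chute, mirrored (y = -45 to -96 mm), partly under the feed shelf
- cell_1: round battery cell, a lying grey-blue cylinder 18 mm in diameter and 65 mm long, 46 g, its length along the sorter's x, slick wrap (friction about 0.25); origin at its centre. On the feed shelf in the dip, at sorter y = -29, z = 112 mm
- cell_2: round battery cell, a lying grey-blue cylinder 18 mm in diameter and 65 mm long, 46 g, its length along the sorter's x, slick wrap (friction about 0.25); origin at its centre. On the feed shelf behind cell_1, touching it, at sorter y = -47, z = 112 mm; pushed toward +y it drives cell_1 ahead. Push at mid-height or lower, slowly (40 mm/s): shoved together they can bridge in the shaft. Behind it (y = -57 to -100 mm) the shelf is free for a fingertip
- battery_meter: bystander: upright battery meter, 74 x 74 x 98 mm, left of the work; origin under it, leave it alone
- spare_cell_a: bystander: cell like the others (18 x 65 mm) standing on end on the bench; origin at its centre, leave it alone
- spare_cell_b: bystander: second standing cell, leave it alone
- screw_dish: bystander: shallow white dish, 72 mm in diameter, 14 mm high; origin under it, leave it alone

How it is judged (in metres and radians):
On the way, in this order (a step that is already met when the one before it is completed fails the run):
1. the gate is rocked over to its other stop while both cells still wait on the feed shelf (distance of pad_left from where it was at the start of the episode above 0.035 m and (value of joint gate above 0.3 rad or value of joint gate below -0.3 rad) and z of each of cell_1, cell_2 in the frame of sorter above 0.108 m), for 0.2 s.
2. both cells lie at rest in the chute that the gate now leads to (distance of pad_left from where it was at the start of the episode above 0.035 m and ((value of joint gate above 0.3 rad and y of cell_1 in the frame of sorter between 0.055 and 0.105 m and z of cell_1 in the frame of sorter between 0.035 and 0.072 m and y of cell_2 in the frame of sorter between 0.055 and 0.105 m and z of cell_2 in the frame of sorter between 0.035 and 0.072 m) or (value of joint gate below -0.3 rad and y of cell_1 in the frame of sorter between -0.105 and -0.055 m and z of cell_1 in the frame of sorter between 0.035 and 0.072 m and y of cell_2 in the frame of sorter between -0.105 and -0.055 m and z of cell_2 in the frame of sorter between 0.035 and 0.072 m)) and linear speed of each of cell_1, cell_2 below 0.03 m/s), for 0.2 s.
At the end, for the whole second after the job is handed in: the gate rests on the stop opposite to its starting side (beyond 0.30 rad, pad moved by more than 35 mm) and both cells lie at rest (below 30 mm/s) in the chute on that side (centre 55 to 105 mm from the sorter's middle, 35 to 72 mm above the bench) (all of step 2); the robot touches nothing.
It fails at once if a cell of the feed shelf is lifted (centre above 128 mm, 16 mm over its place) (z of any of cell_1, cell_2 in the frame of sorter above 0.128 m).
It fails at once if a cell falls or is pushed off the sorter (x of any of cell_1, cell_2 in the frame of sorter above 0.025 m or x of any of cell_1, cell_2 in the frame of sorter below -0.025 m or z of any of cell_1, cell_2 in the frame of sorter below 0.03 m).
It fails at once if a standing cell, the battery meter or the dish is shifted by more than 20 mm or tipped (distance of any of battery_meter, spare_cell_a, spare_cell_b, screw_dish from where it was at the start of the episode above 0.02 m or angle between any of battery_meter, spare_cell_a, spare_cell_b's own z axis and vertical above 0.3 rad).
It also fails if it takes over 48 s, if anything falls off the work surface, if the arm or the gripper's body presses on something with over 40 N, if the wrist force passes 120 N, or if a joint passes its speed limit or range.

## Working session

There is one attempt and no reset: what is moved stays moved. The work goes in short steps, Python scripts to look and compute and a tool call to move; the robot and the scene stay as the last step left them, time stands still between calls to the robot, and variables do not carry over. Pictures are saved under pics/ and viewed, at most 10 in all, crops included, and the job is handed in when it is done.

Besides the shell and the picture viewer there is one more tool, called by a JSON object that holds its "method" and its "body", one argument or row to a line. jog_arm: Moves the arm, as the interface text tells. Its arguments: {"type":"object","properties":{"rows":{"type":"array","items":{"type":"array","items":{"type":"number"}}},"grip":{"type":"number"},"newtons":{"type":"number"}},"required":["rows"]}

```bash
mkdir -p pics; python3 - <<'E'
from station import *
import cv2,numpy as np
s=get_state();print(s['time'],s['joint_pos'],s['tool_pos'],s['tool_rot'],s['gripper_width'],tip_extent)
for n in("scene","side"):
    cv2.imwrite(f"pics/{n}0.png",camera(n)[:,:,::-1])
    i=camera_info(n);print(n,{k:np.round(v,3).tolist() for k,v in i.items()})
print(camera_info("wrist"))
E
```

```text
0.0 [-1.26718402  0.53719146 -0.00443152  1.53886038  0.00258097  1.06730623
 -0.07120479] [234.73400133 605.4935161  249.40170706] [-1.04385581e-04  1.83828752e-01  9.82957891e-01 -8.73634751e-04] 85.23909720819192 19.0
scene {'mtx': [[381.611, 0.0, 278.412], [0.0, 381.611, 207.215], [0.0, 0.0, 1.0]], 'xyz': [242.796, -608.815, 668.598], 'rotation': [-0.399, 0.891, -0.2, 0.085]}
side {'mtx': [[523.966, 0.0, 281.553], [0.0, 523.966, 215.836], [0.0, 0.0, 1.0]], 'xyz': [-17.475, 1229.727, 606.085], 'rotation': [0.112, -0.148, 0.808, -0.56]}
{'mtx': array([[317.49711861,   0.        , 276.6124453 ],
       [  0.        , 317.49711861, 208.56161174],
       [  0.        ,   0.        ,   1.        ]]), 'T_tool_cam': array([[-1.14303369e-04, -9.55346527e-01, -2.95487732e-01,
         7.51314036e+01],
       [ 9.99999020e-01, -5.21439631e-04,  1.29904644e-03,
        -8.96854655e-01],
       [-1.39511851e-03, -2.95487294e-01,  9.55345651e-01,
        -1.24944794e+02],
       [ 0.00000000e+00,  0.00000000e+00,  0.00000000e+00,
         1.00000000e+00]])}
```

View pics/scene0.png

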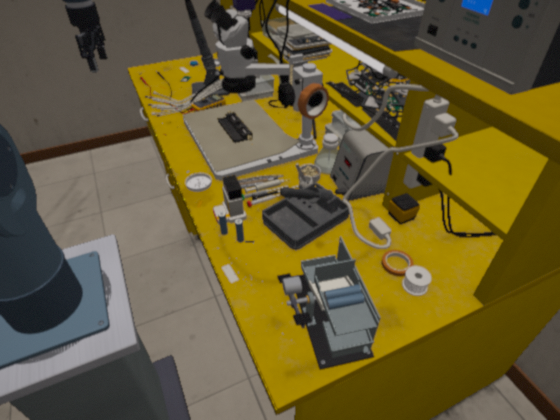

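View pics/side0.png

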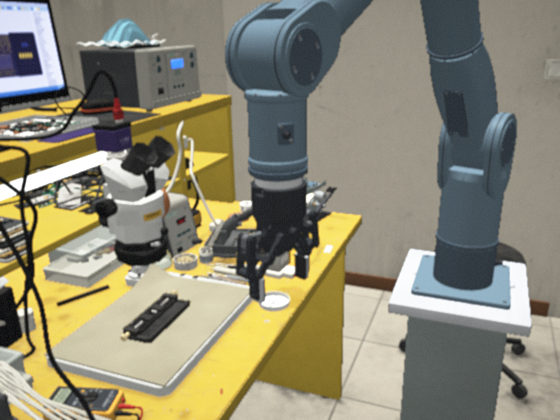

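The scene camera shows the sorter at about (335,310), with the meter and standing cells near (232,210) and the dish at (198,183). The side view hides the sorter. I'll zoom in on the sorter.

```bash
python3 - <<'E'
import cv2
i=cv2.imread("pics/scene0.png")[225:373,210:390]
cv2.imwrite("pics/crop0.png",cv2.resize(i,None,fx=4,fy=4,interpolation=cv2.INTER_CUBIC))
E
```

```text
(no output)
```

View pics/crop0.png

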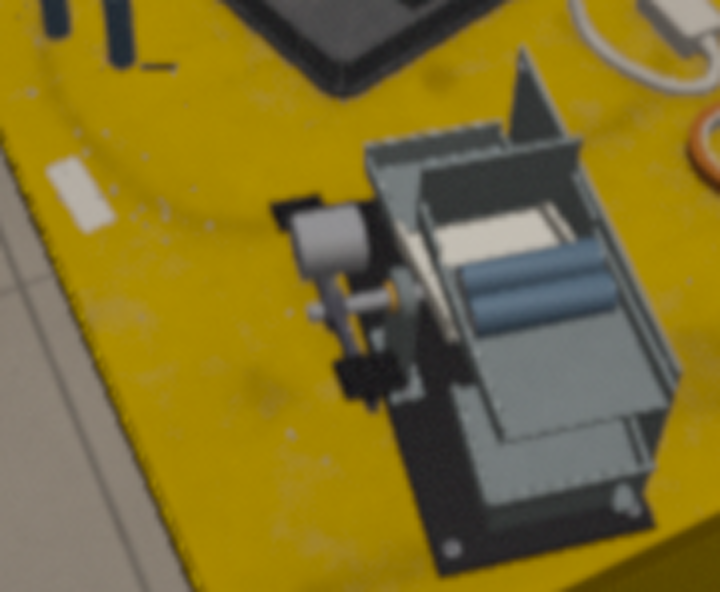

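```bash
cat > h.py <<'E'
from station import *
import cv2,numpy as np
from scipy.optimize import least_squares
from scipy.spatial.transform import Rotation as R
def proj(P,n="scene"):
    i=camera_info(n)
    r=np.array(i['rotation'],float); M=R.from_quat(r[[1,2,3,0]]).as_matrix() if r.size==4 else r
    c=(np.atleast_2d(P)-i['xyz'])@M; q=c@i['mtx'].T; return q[:,:2]/q[:,2:]
def s2w(p,P):
    c,s=np.cos(p[2]),np.sin(p[2]); P=np.atleast_2d(P)
    return np.c_[p[0]+c*P[:,0]-s*P[:,1],p[1]+s*P[:,0]+c*P[:,1],P[:,2]]
def fit(S,px,n="scene"):
    f=lambda p:(proj(s2w(p,S),n)-px).ravel()
    return least_squares(f,[500,-300,0],loss='soft_l1',x_scale=[10,10,.1])
E
python3 - <<'E'
from h import *
S=np.array([[-52,-105,4],[52,-105,4],[-36,-100,105],[36,-100,105],[-32.5,-47,112],[32.5,-47,112],[-32.5,-29,112],[32.5,-29,112],[-35,13,142],[35,13,142]],float)
c=np.array([[440,576],[655,525],[503,440],[668,405],[478,318],[612,292],[466,283],[600,253],[422,175],[578,142]],float)
off=np.array([210,225])
r=fit(S,c/4+off-.4);p=r.x;print(p);print(np.round(r.fun.reshape(-1,2),1).tolist())
for q in [[-80,66,106],[-80,66,59],[-80,-66,106],[-80,-66,59],[-80,0,68],[-80,13,102],[-80,-13,102]]:
    print(q,((proj(s2w(p,[q]))-off)*4).round().tolist(),s2w(p,[q]).round(1).tolist())
E
```

```text
[ 5.14637450e+02 -2.64413397e+02 -2.20221578e-01]
[[2.3, 0.2], [3.5, 0.6], [-0.6, 0.0], [-0.0, -0.1], [-2.1, 0.1], [0.4, -0.5], [-2.3, 0.2], [-0.5, 0.9], [1.4, -2.0], [-0.1, -0.6]]
[-80, 66, 106] [[299.0, 145.0]] [[451.0, -182.5, 106.0]]
[-80, 66, 59] [[298.0, 207.0]] [[451.0, -182.5, 59.0]]
[-80, -66, 106] [[371.0, 385.0]] [[422.2, -311.3, 106.0]]
[-80, -66, 59] [[368.0, 444.0]] [[422.2, -311.3, 59.0]]
[-80, 0, 68] [[331.0, 306.0]] [[436.6, -246.9, 68.0]]
[-80, 13, 102] [[325.0, 239.0]] [[439.4, -234.3, 102.0]]
[-80, -13, 102] [[340.0, 286.0]] [[433.7, -259.6, 102.0]]
```

The right pad is up and the left is down, so the cells will go to the right chute. Next I plan the transit with the tool's x axis along sorter +y and its y axis across.

```bash
cat >> h.py <<'E'
def rows(pos,yaw,tgt,tyaw):
    "share values for last row; tool down, yaw = world angle of tool x"
    d=np.array(tgt)-pos; c,s=np.cos(yaw),np.sin(yaw)
    X=np.array([c,s,0]);Z=np.array([0,0,-1]);Y=np.cross(Z,X)
    return np.round(np.r_[[d@X,d@Y,d@Z]]/80,3), round(-(tyaw-yaw)/(np.pi/4),3)
E
python3 - <<'E'
from h import *
W=np.array([[235,606,250],[430,150,250],[455,-100,250],[425,-300,250]],float)
L=np.r_[0,np.cumsum(np.linalg.norm(np.diff(W,axis=0),axis=1))]
at=lambda s:np.array([np.interp(s,L,W[:,k]) for k in range(3)])
yf=lambda s:np.interp(s,[0,L[-1]],[2.772,1.35])
s=0
while s<L[-1]-1:
    for st in range(140,40,-1):
        e=min(s+st,L[-1]); r,w=rows(at(s),yf(s),at(e),yf(e))
        if abs(r).max()<=.99: break
    print(at(e).round(),r,w); s=e
E
```

```text
[278. 505. 250.] [-0.961 -0.984  0.   ] 0.21
[317. 415. 250.] [-0.988 -0.724  0.   ] 0.187
[352. 333. 250.] [-0.984 -0.519  0.   ] 0.17
[385. 256. 250.] [-0.986 -0.362  0.   ] 0.16
[417. 181. 250.] [-0.987 -0.227  0.   ] 0.154
[435. 101. 250.] [-0.984 -0.289  0.   ] 0.158
[443.  20. 250.] [-0.984 -0.288  0.   ] 0.156
[451. -60. 250.] [-0.987 -0.162  0.   ] 0.153
[ 449. -139.  250.] [-0.979 -0.164  0.   ] 0.153
[ 437. -218.  250.] [-0.985 -0.171  0.   ] 0.153
[ 426. -297.  250.] [-0.986 -0.051  0.   ] 0.151
[ 425. -300.  250.] [-0.043  0.003  0.   ] 0.007
```

{"method": "jog_arm", "body": {
  "rows": [
    [-0.12,-0.12,0,0,0,0.03],
    [-0.24,-0.24,0,0,0,0.05],
    [-0.36,-0.36,0,0,0,0.08],
    [-0.48,-0.48,0,0,0,0.1],
    [-0.6,-0.6,0,0,0,0.13],
    [-0.72,-0.72,0,0,0,0.16],
    [-0.84,-0.84,0,0,0,0.18],
    [-0.96,-0.98,0,0,0,0.21]
  ],
  "grip": 1
}}

```text
time: 1.1
tool_pos: [278.6, 504.4, 250.3]
tool_rot: [0.0, 0.265, 0.964, 0.0]
force: [0.1, 0.5, 0.1]
gripper_width: -0.1
gripper_force: 0.0
```

{"method": "jog_arm", "body": {
  "rows": [
    [-0.12,-0.09,0,0,0,0.02],
    [-0.24,-0.18,0,0,0,0.05],
    [-0.36,-0.27,0,0,0,0.07],
    [-0.5,-0.36,0,0,0,0.09],
    [-0.62,-0.45,0,0,0,0.12],
    [-0.74,-0.54,0,0,0,0.14],
    [-0.86,-0.63,0,0,0,0.16],
    [-0.98,-0.72,0,0,0,0.19]
  ]
}}

```text
time: 2.1
tool_pos: [316.6, 414.9, 250.3]
tool_rot: [0.0, 0.336, 0.942, 0.0]
force: [0.9, 0.9, -0.0]
gripper_width: 0.1
gripper_force: 0.0
```

{"method": "jog_arm", "body": {
  "rows": [
    [-0.12,-0.07,0,0,0,0.02],
    [-0.24,-0.13,0,0,0,0.04],
    [-0.36,-0.2,0,0,0,0.06],
    [-0.5,-0.26,0,0,0,0.09],
    [-0.62,-0.33,0,0,0,0.11],
    [-0.74,-0.39,0,0,0,0.13],
    [-0.86,-0.46,0,0,0,0.15],
    [-0.98,-0.52,0,0,0,0.17]
  ]
}}

```text
time: 3.1
tool_pos: [351.0, 333.3, 250.3]
tool_rot: [0.0, 0.398, 0.917, 0.0]
force: [-0.2, -0.4, 0.1]
gripper_width: 0.1
gripper_force: 0.0
```

{"method": "jog_arm", "body": {
  "rows": [
    [-0.12,-0.05,0,0,0,0.02],
    [-0.24,-0.09,0,0,0,0.04],
    [-0.36,-0.14,0,0,0,0.06],
    [-0.5,-0.18,0,0,0,0.08],
    [-0.62,-0.23,0,0,0,0.1],
    [-0.74,-0.27,0,0,0,0.12],
    [-0.86,-0.32,0,0,0,0.14],
    [-0.98,-0.36,0,0,0,0.16]
  ]
}}

```text
time: 4.1
tool_pos: [383.6, 256.4, 250.3]
tool_rot: [0.0, 0.455, 0.891, 0.0]
force: [-0.5, 0.4, 0.1]
gripper_width: 0.1
gripper_force: 0.0
```

{"method": "jog_arm", "body": {
  "rows": [
    [-0.12,-0.03,0,0,0,0.02],
    [-0.24,-0.06,0,0,0,0.04],
    [-0.36,-0.09,0,0,0,0.06],
    [-0.5,-0.11,0,0,0,0.08],
    [-0.62,-0.14,0,0,0,0.1],
    [-0.74,-0.17,0,0,0,0.12],
    [-0.86,-0.2,0,0,0,0.14],
    [-0.98,-0.23,0,0,0,0.15]
  ]
}}

```text
time: 5.1
tool_pos: [414.8, 182.2, 250.3]
tool_rot: [-0.0, 0.506, 0.862, -0.0]
force: [0.7, -0.9, 0.7]
gripper_width: 0.0
gripper_force: 0.0
```

{"method": "jog_arm", "body": {
  "rows": [
    [-0.12,-0.04,0,0,0,0.02],
    [-0.24,-0.07,0,0,0,0.04],
    [-0.36,-0.11,0,0,0,0.06],
    [-0.5,-0.15,0,0,0,0.08],
    [-0.62,-0.18,0,0,0,0.1],
    [-0.74,-0.22,0,0,0,0.12],
    [-0.86,-0.26,0,0,0,0.14],
    [-0.98,-0.29,0,0,0,0.16]
  ]
}}

```text
time: 6.1
tool_pos: [432.7, 102.4, 250.3]
tool_rot: [-0.0, 0.56, 0.829, 0.0]
force: [0.2, 0.7, -0.6]
gripper_width: -0.1
gripper_force: 0.0
```

Tracking well, so I continue.

{"method": "jog_arm", "body": {
  "rows": [
    [-0.12,-0.04,0,0,0,0.02],
    [-0.24,-0.07,0,0,0,0.04],
    [-0.36,-0.11,0,0,0,0.06],
    [-0.5,-0.15,0,0,0,0.08],
    [-0.62,-0.18,0,0,0,0.1],
    [-0.74,-0.22,0,0,0,0.12],
    [-0.86,-0.26,0,0,0,0.14],
    [-0.98,-0.29,0,0,0,0.16]
  ]
}}

```text
time: 7.1
tool_pos: [440.5, 21.0, 250.3]
tool_rot: [0.0, 0.61, 0.792, -0.0]
force: [0.7, -0.6, 0.1]
gripper_width: -0.2
gripper_force: 0.0
```

{"method": "jog_arm", "body": {
  "rows": [
    [-0.12,-0.02,0,0,0,0.02],
    [-0.24,-0.04,0,0,0,0.04],
    [-0.36,-0.06,0,0,0,0.06],
    [-0.5,-0.08,0,0,0,0.08],
    [-0.62,-0.1,0,0,0,0.1],
    [-0.74,-0.12,0,0,0,0.12],
    [-0.86,-0.14,0,0,0,0.14],
    [-0.98,-0.16,0,0,0,0.15]
  ]
}}

```text
time: 8.1
tool_pos: [448.2, -58.1, 250.3]
tool_rot: [0.0, 0.656, 0.755, 0.0]
force: [-0.3, 0.5, -1.0]
gripper_width: -0.1
gripper_force: 0.0
```

{"method": "jog_arm", "body": {
  "rows": [
    [-0.12,-0.02,0,0,0,0.02],
    [-0.24,-0.04,0,0,0,0.04],
    [-0.36,-0.06,0,0,0,0.06],
    [-0.5,-0.08,0,0,0,0.08],
    [-0.62,-0.1,0,0,0,0.1],
    [-0.74,-0.12,0,0,0,0.12],
    [-0.86,-0.14,0,0,0,0.14],
    [-0.98,-0.16,0,0,0,0.15]
  ]
}}

```text
time: 9.1
tool_pos: [446.4, -137.5, 250.3]
tool_rot: [0.0, 0.699, 0.715, -0.0]
force: [0.0, -0.2, 0.5]
gripper_width: 0.2
gripper_force: 0.0
```

{"method": "jog_arm", "body": {
  "rows": [
    [-0.12,-0.02,0,0,0,0.02],
    [-0.24,-0.04,0,0,0,0.04],
    [-0.36,-0.06,0,0,0,0.06],
    [-0.5,-0.08,0,0,0,0.08],
    [-0.62,-0.1,0,0,0,0.1],
    [-0.74,-0.12,0,0,0,0.12],
    [-0.86,-0.14,0,0,0,0.14],
    [-0.98,-0.17,0,0,0,0.15]
  ]
}}

```text
time: 10.1
tool_pos: [434.5, -216.2, 250.3]
tool_rot: [-0.0, 0.74, 0.673, -0.0]
force: [-0.3, -0.5, 0.3]
gripper_width: -0.1
gripper_force: 0.0
```

```bash
python3 - <<'E'
from h import *
s=get_state();print(s['time'],s['tool_pos'].tolist(),s['tool_rot'].tolist())
cv2.imwrite("pics/w1.png",camera("wrist")[:,:,::-1])
E
```

```text
10.1 [434.54831800662794, -216.16331622833385, 250.2754869344795] [-6.343848756702017e-06, 0.7400437836233756, 0.6725586945445079, -2.5937253684853793e-05]
```

View pics/w1.png

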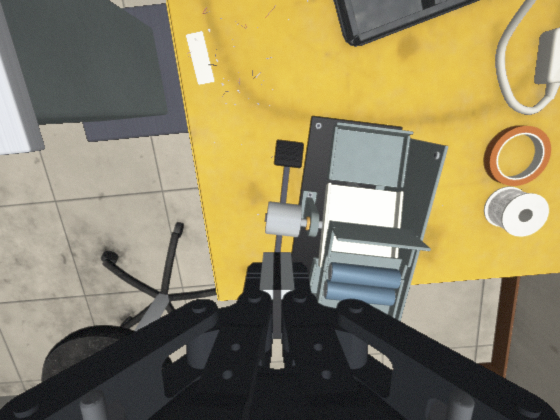

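The wrist view shows the left pad at (289,153), far base corners at about (313,117) and (446,147), and cells at (330..400, 270..300).

```bash
python3 - <<'E'
from h import *
s=dict(tool_pos=np.array([434.548,-216.163,250.275]),q=np.array([0,.74004,.67256,0]))
i=camera_info("wrist");T=np.eye(4);T[:3,:3]=R.from_quat(s['q'][[1,2,3,0]]).as_matrix();T[:3,3]=s['tool_pos']
C=T@i['T_tool_cam']
def pw(P):
    c=(P-C[:3,3])@C[:3,:3];q=c@i['mtx'].T;return q[:,:2]/q[:,2:]
S=np.array([[-80,66,59],[-52,105,4],[52,105,4],[-32.5,-29,112],[32.5,-29,112],[-32.5,-47,112],[32.5,-47,112]],float)
px=np.array([[289,153],[313,117],[446,146],[328,272],[400,283],[325,290],[394,298]],float)
r=least_squares(lambda p:(pw(s2w(p,S))-px).ravel(),[515,-264,-.22],loss='soft_l1',x_scale=[10,10,.1])
p=r.x;print(p,r.fun.reshape(-1,2).round(1).tolist())
for y in(-66,-70):print(s2w(p,[-80,y,0]))
yaw=np.arctan2(2*.74004*.67256,2*.74004**2-1);print('tool x yaw',yaw)
t=s2w(p,[[-80,-68,155]])[0];print(t,rows(s['tool_pos'],yaw,t,p[2]+np.pi/2))
E
```

```text
[ 5.14803037e+02 -2.68425983e+02 -2.41753199e-01] [[2.9, 2.1], [6.8, 0.7], [-36.4, -14.4], [0.9, 0.4], [-2.7, -1.5], [0.2, -0.6], [-1.6, 0.1]]
[[ 421.32871396 -313.35426942    0.        ]]
[[ 420.37109312 -317.23794839    0.        ]]
tool x yaw 1.475332589557308
[ 420.84990354 -315.2961089   155.        ] (array([-1.25 , -0.052,  1.191]), np.float64(0.186))
```

{"method": "jog_arm", "body": {
  "rows": [
    [-0.1,0,0.07,0,0,0.02],
    [-0.2,-0.01,0.15,0,0,0.04],
    [-0.3,-0.01,0.22,0,0,0.06],
    [-0.4,-0.01,0.3,0,0,0.08],
    [-0.5,-0.02,0.37,0,0,0.1],
    [-0.6,-0.02,0.45,0,0,0.12],
    [-0.7,-0.03,0.52,0,0,0.14],
    [-0.8,-0.03,0.6,0,0,0.16]
  ]
}}

```text
time: 11.15
tool_pos: [426.1, -279.6, 201.9]
tool_rot: [0.0, 0.781, 0.625, 0.0]
force: [0.2, 0.3, 0.3]
gripper_width: 0.2
gripper_force: 0.0
```

{"method": "jog_arm", "body": {
  "rows": [
    [-0.06,0.01,0.08,0,0,0],
    [-0.12,0.01,0.15,0,0,0],
    [-0.19,0.02,0.23,0,0,0],
    [-0.26,0.02,0.31,0,0,0],
    [-0.32,0.03,0.38,0,0,0],
    [-0.39,0.03,0.46,0,0,0],
    [-0.45,0.04,0.53,0,0,0],
    [-0.45,0.04,0.6,0,0,0]
  ]
}}

```text
time: 12.15
tool_pos: [421.4, -315.4, 154.0]
tool_rot: [0.0, 0.781, 0.625, -0.0]
force: [-0.2, -0.5, 0.4]
gripper_width: 0.1
gripper_force: 0.0
```

```bash
python3 - <<'E'
from h import *
s=get_state();print(s['time'],s['tool_pos'].tolist(),s['tool_rot'].tolist())
a=camera("scene")[:,:,::-1][225:373,230:390];b=camera("wrist")[:,:,::-1]
cv2.imwrite("pics/s2.png",cv2.resize(a,None,fx=4,fy=4,interpolation=cv2.INTER_CUBIC));cv2.imwrite("pics/w2.png",b)
E
```

```text
12.15 [421.35880679527463, -315.3536613191928, 153.98509783063147] [0.0001398337264884752, 0.7808300981867541, 0.6247434161969397, -4.616026726399916e-05]
```

View pics/s2.png

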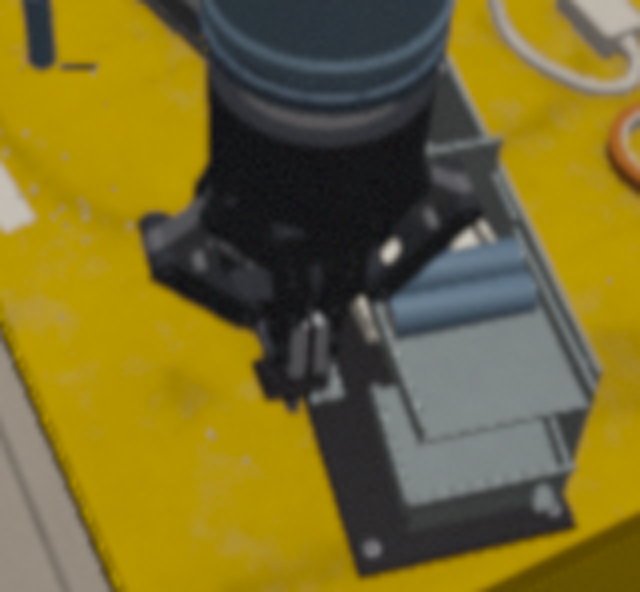

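View pics/w2.png

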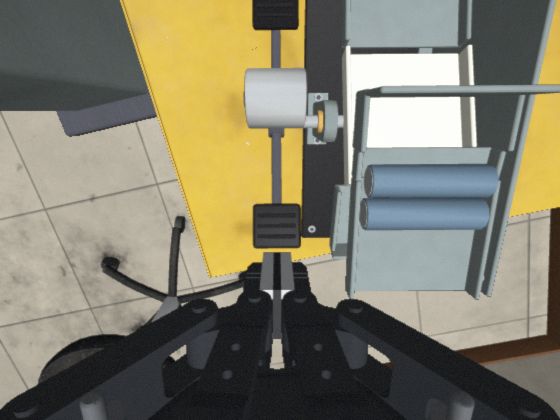

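The right pad's middle is at (277,226), and cell 1 spans (370..497,182), cell 2 (366..488,213). Everything looks aligned with the tool. I'll locate the pad from these.

```bash
python3 - <<'E'
from h import *
q=np.array([0,.78083,.62474,0])
i=camera_info("wrist");T=np.eye(4);T[:3,:3]=R.from_quat(q[[1,2,3,0]]).as_matrix();T[:3,3]=[421.36,-315.35,153.99]
C=T@i['T_tool_cam']
def pw(P):
    c=(P-C[:3,3])@C[:3,:3];q=c@i['mtx'].T;return q[:,:2]/q[:,2:]
S=np.array([[-80,-66,106],[-80,66,59],[-32.5,-29,112],[32.5,-29,112],[-32.5,-47,112],[32.5,-47,112],[-35,-100,105]],float)
px=np.array([[277,222],[275,12],[370,182],[497,180],[366,214],[488,214],[354,292]],float)
r=least_squares(lambda p:(pw(s2w(p,S))-px).ravel(),[515,-264,-.22],loss='soft_l1',x_scale=[10,10,.1])
p=r.x;print(p,r.fun.reshape(-1,2).round(1).tolist())
yaw=np.arctan2(2*q[1]*q[2],2*q[1]**2-1)
print(s2w(p,S[:1]),yaw,p[2]+np.pi/2)
print("pad:",rows(T[:3,3],yaw,s2w(p,S[:1])[0]*[1,1,0]+[0,0,89],yaw))
for P in([-80,-68,175],[0,-80,175],[0,-80,127]): print(P,s2w(p,[P]),rows(T[:3,3],yaw,s2w(p,[P])[0],p[2]+np.pi/2))
E
```

```text
[ 5.16089330e+02 -2.67497838e+02 -2.05385122e-01] [[4.3, 20.7], [2.7, -0.3], [-0.7, 0.1], [-6.2, 0.2], [1.0, 0.0], [-3.2, -1.8], [0.1, -0.6]]
[[ 424.3104118  -315.79514762  106.        ]] 1.349604912031099 1.365411205177376
pad: (array([0.003, 0.037, 0.812]), np.float64(-0.0))
[-80, -68, 175] [[ 423.9025234  -317.75311265  175.        ]] (array([-0.022,  0.038, -0.263]), np.float64(-0.02))
[0, -80, 175] [[ 499.77379407 -345.816439    175.        ]] (array([-0.157,  1.04 , -0.263]), np.float64(-0.02))
[0, -80, 127] [[ 499.77379407 -345.816439    127.        ]] (array([-0.157,  1.04 ,  0.337]), np.float64(-0.02))
```

The pad's tilt explains the offset: when up, it sits at sorter y of about -57. I'll press at about y = -63.

{"method": "jog_arm", "body": {
  "rows": [
    [0.03,0.02,0.1,0,0,0],
    [0.04,0.03,0.2,0,0,0],
    [0.04,0.03,0.3,0,0,0],
    [0.04,0.03,0.4,0,0,0],
    [0.04,0.03,0.5,0,0,0],
    [0.04,0.03,0.6,0,0,0],
    [0.04,0.03,0.7,0,0,0],
    [0.04,0.03,0.8,0,0,0]
  ]
}}

```text
time: 13.25
tool_pos: [424.5, -312.2, 89.7]
tool_rot: [-0.0, 0.781, 0.625, 0.0]
force: [0.0, 0.2, 0.0]
gripper_width: 0.4
gripper_force: 0.0
```

{"method": "jog_arm", "body": {
  "rows": [
    [0,0,0,0,0,0],
    [0,0,-0.15,0,0,0],
    [0,0,-0.3,0,0,0],
    [0,0,-0.45,0,0,0],
    [0,0,-0.6,0,0,0],
    [0,0,-0.75,0,0,0],
    [0,0,-0.9,0,0,0],
    [0,0,-1,0,0,0]
  ]
}}

```text
time: 14.25
tool_pos: [424.7, -312.4, 171.2]
tool_rot: [0.0, 0.781, 0.625, 0.0]
force: [0.0, 0.2, -0.4]
gripper_width: 0.4
gripper_force: 0.0
```

```bash
python3 - <<'E'
from h import *
s=get_state();print(s['time'],s['tool_pos'].tolist(),s['tool_rot'].tolist())
cv2.imwrite("pics/w3.png",camera("wrist")[:,:,::-1])
E
```

```text
14.25 [424.6694174415762, -312.37081198085497, 171.1756236589771] [0.0002925723137468739, 0.78062736394121, 0.6249966484756054, 0.0001498729439487822]
```

View pics/w3.png

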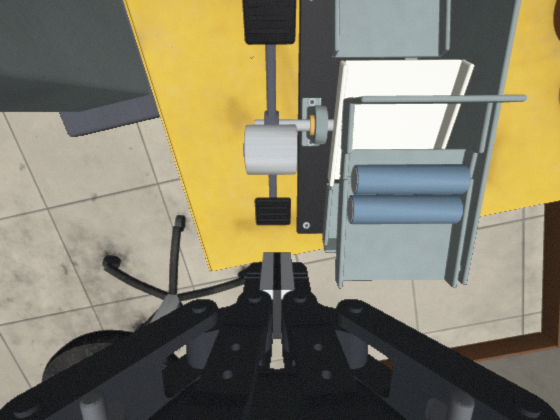

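The gate has flipped: the weight now leans right, the right pad is down, and the cells are still on the shelf at (352..470,180) and (348..462,210). Next I move behind the cells and lower.

{"method": "jog_arm", "body": {
  "rows": [
    [-0.03,0.12,0,0,0,0],
    [-0.06,0.25,0,0,0,0],
    [-0.09,0.38,0,0,0,0],
    [-0.12,0.5,0,0,0,0],
    [-0.15,0.63,0,0,0,0],
    [-0.18,0.76,0,0,0,0],
    [-0.2,0.9,0,0,0,0],
    [-0.2,1,0,0,0,0]
  ]
}}

```text
time: 15.3
tool_pos: [499.8, -345.6, 170.3]
tool_rot: [0.0, 0.781, 0.625, 0.0]
force: [0.1, -1.0, -0.8]
gripper_width: -0.1
gripper_force: 0.0
```

```bash
python3 - <<'E'
from h import *
s=get_state();print(s['time'],s['tool_pos'].tolist(),s['tool_rot'].tolist())
cv2.imwrite("pics/w4.png",camera("wrist")[:,:,::-1])
E
```

```text
15.3 [499.80193619858227, -345.64092989133695, 170.27790940069772] [9.284978551508098e-05, 0.7806088122516025, 0.6250198985469, 5.872165688300769e-06]
```

View pics/w4.png

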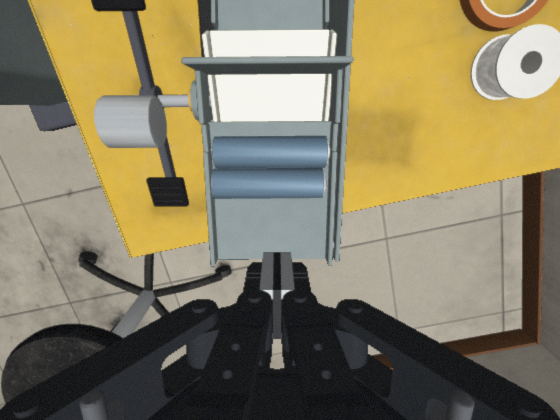

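The cells lie centred about 3 mm to the tool's -y. The fingertip will land at y of about -84 with roughly 10 mm of gap. I'll lower, then push slowly.

{"method": "jog_arm", "body": {
  "rows": [
    [0,-0.01,0.08,0,0,0],
    [0,-0.02,0.16,0,0,0],
    [0,-0.03,0.24,0,0,0],
    [0,-0.03,0.32,0,0,0],
    [0,-0.03,0.4,0,0,0],
    [0,-0.03,0.46,0,0,0],
    [0,-0.03,0.51,0,0,0],
    [0,-0.03,0.54,0,0,0]
  ]
}}

```text
time: 16.35
tool_pos: [496.7, -344.8, 126.9]
tool_rot: [-0.0, 0.781, 0.625, -0.0]
force: [0.6, -0.0, 0.6]
gripper_width: -0.0
gripper_force: 0.0
```

{"method": "jog_arm", "body": {
  "rows": [
    [0.04,0,0,0,0,0],
    [0.08,0,0,0,0,0],
    [0.12,0,0,0,0,0],
    [0.16,0,0,0,0,0],
    [0.2,0,0,0,0,0],
    [0.24,0,0,0,0,0],
    [0.28,0,0,0,0,0],
    [0.32,0,0,0,0,0]
  ]
}}

```text
time: 17.35
tool_pos: [502.4, -319.7, 127.1]
tool_rot: [-0.0, 0.781, 0.625, -0.0]
force: [-0.7, 0.2, -0.5]
gripper_width: -0.1
gripper_force: 0.1
```

```bash
python3 - <<'E'
from h import *
s=get_state();print(s['time'],s['tool_pos'].tolist(),s['tool_rot'].tolist(),s['force'])
cv2.imwrite("pics/w5.png",camera("wrist")[:300,100:460,::-1])
E
```

```text
17.35 [502.3620908535442, -319.65907741979663, 127.09004271990088] [-3.897947056032794e-07, 0.7806282024581958, 0.6249956876013186, -2.5473741798170022e-06] [-0.74949991  0.20918348 -0.49724097]
```

View pics/w5.png

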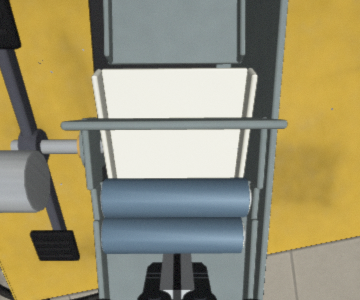

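The fingertip is at the cells, and cell 1 is close to the lip. I'll push further, then pause.

{"method": "jog_arm", "body": {
  "rows": [
    [0.05,0,0,0,0,0],
    [0.1,0,0,0,0,0],
    [0.15,0,0,0,0,0],
    [0.2,0,0,0,0,0],
    [0.22,0,0,0,0,0],
    [0.22,0,0,0,0,0],
    [0.22,0,0,0,0,0],
    [0.22,0,0,0,0,0]
  ]
}}

```text
time: 18.4
tool_pos: [506.1, -302.9, 127.1]
tool_rot: [0.0, 0.781, 0.625, -0.0]
force: [0.6, -1.7, 0.6]
gripper_width: -0.3
gripper_force: 0.0
```

```bash
python3 - <<'E'
from h import *
s=get_state();print(s['time'],s['tool_pos'].tolist(),s['force'])
cv2.imwrite("pics/w6.png",camera("wrist")[:300,100:460,::-1])
E
```

```text
18.4 [506.0789317458523, -302.8891453201749, 127.12194945246405] [ 0.6259795  -1.72151614  0.55695047]
```

View pics/w6.png

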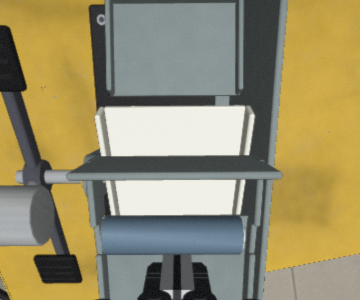

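Only cell 2 is visible, now at the lip (100..245,235). Cell 1 has dropped through. Next I push cell 2, and from here I check by colour counts only, since the picture budget is used.

{"method": "jog_arm", "body": {
  "rows": [
    [0.04,0,0,0,0,0],
    [0.08,0,0,0,0,0],
    [0.12,0,0,0,0,0],
    [0.16,0,0,0,0,0],
    [0.2,0,0,0,0,0],
    [0.22,0,0,0,0,0],
    [0.22,0,0,0,0,0],
    [0.22,0,0,0,0,0]
  ]
}}

```text
time: 19.45
tool_pos: [509.9, -285.7, 127.1]
tool_rot: [0.0, 0.781, 0.625, -0.0]
force: [0.0, -0.3, 0.3]
gripper_width: 0.2
gripper_force: 0.0
```

```bash
cat > blue.py <<'E'
from h import *
def blobs(im,x0,y0):
    h=cv2.cvtColor(im,cv2.COLOR_RGB2HSV)
    m=cv2.inRange(h,(95,80,40),(120,255,255))
    n,l,st,ce=cv2.connectedComponentsWithStats(m)
    return [(s[:5].tolist()) for s in st[1:] if s[4]>15]
s=get_state();print(s['time'],s['tool_pos'].tolist(),s['force'])
ref=cv2.imread("pics/w6.png")[:,:,::-1];print("ref w6",blobs(np.ascontiguousarray(ref),0,0))
print("now",blobs(np.ascontiguousarray(camera("wrist")[:300,100:460]),0,0))
sc=cv2.imread("pics/scene0.png")[225:,250:400,::-1];print("scene0",blobs(np.ascontiguousarray(sc),0,0))
print("scene",blobs(np.ascontiguousarray(camera("scene")[225:,250:400]),0,0))
E
python3 blue.py
```

```text
19.45 [509.9335136127089, -285.6796306963147, 127.1068018241851] [ 0.00903477 -0.2601567   0.33712466]
ref w6 []
now []
scene0 []
scene []
```

```bash
python3 - <<'E'
from h import *
im=cv2.imread("pics/w6.png");print(im[235,130],cv2.cvtColor(im,cv2.COLOR_BGR2HSV)[[220,235,245],130])
s=cv2.imread("pics/scene0.png");print(s[297,343],cv2.cvtColor(s,cv2.COLOR_BGR2HSV)[297,343])
E
sed -i 's/(95,80,40),(120,255,255)/(100,60,40),(118,255,255)/' blue.py; python3 blue.py
```

```text
[163 143 119] [[102  72  92]
 [104  69 163]
 [103  75 149]]
[117 101  83] [104  74 117]
19.55 [509.94621431582766, -285.67568090925056, 127.1228700817914] [0.33308142 0.08978747 0.72983862]
ref w6 [[101, 216, 142, 39, 5217]]
now []
scene0 [[76, 59, 38, 25, 600]]
scene [[91, 0, 35, 5, 120], [80, 104, 39, 19, 377]]
```

{"method": "jog_arm", "body": {
  "rows": [
    [-0.05,0,-0.1,0,0,0],
    [-0.1,0,-0.25,0,0,0],
    [-0.1,0,-0.4,0,0,0],
    [-0.1,0,-0.55,0,0,0],
    [-0.1,0,-0.7,0,0,0],
    [-0.1,0,-0.8,0,0,0],
    [-0.1,0,-0.9,0,0,0],
    [-0.1,0,-1,0,0,0]
  ]
}}

```text
time: 20.65
tool_pos: [508.2, -293.3, 207.5]
tool_rot: [-0.0, 0.781, 0.625, -0.0]
force: [0.5, 0.0, 0.1]
gripper_width: -0.0
gripper_force: 0.0
```

```bash
cat >> blue.py <<'E'
p=[515.5,-267,-.215]
for y,z in((-89,53),(-71,57),(-29,112),(0,85)): print(y,(proj(s2w(p,[[-32.5,y,z],[32.5,y,z]]))-[250,225]).round(1).tolist())
im=camera("scene")[225:,250:400]
m=cv2.inRange(cv2.cvtColor(np.ascontiguousarray(im),cv2.COLOR_RGB2HSV),(100,60,40),(118,255,255))
for r in range(100,128): print(r,''.join('#' if v else '.' for v in m[r,75:125]))
E
python3 blue.py
```

```text
20.65 [508.1531431405382, -293.26347318731547, 207.4640747276457] [0.54892498 0.01387008 0.11929709]
ref w6 [[101, 216, 142, 39, 5217]]
now []
scene0 [[76, 59, 38, 25, 600]]
scene [[80, 104, 39, 19, 377]]
-89 [[83.4, 120.4], [118.8, 112.5]]
-71 [[80.2, 109.8], [115.1, 102.3]]
-29 [[75.1, 71.6], [110.4, 64.6]]
0 [[69.1, 67.3], [102.6, 60.7]]
100 ..................................................
101 ..................................................
102 ..................................................
103 ..................................................
104 ......#...........................................
105 .....##...........................................
106 ......##..........................######..........
107 ......##......................###########.........
108 ......###.................################........
109 ......###............#####################........
110 .......##.......###########################.......
111 .......###.################################.......
112 .......####################################.......
113 .......#####################################......
114 ........####################################......
115 .........#######......######################......
116 ...................#####################..........
117 ............#.######################..............
118 ...........###################....................
119 ..........#################.......................
120 ..........#############...........................
121 ..........########................................
122 ...........###....................................
123 ..................................................
124 ..................................................
125 ..................................................
126 ..................................................
127 ..................................................
```

The mask shows both cells in the right chute: two bands separated near row 115, matching their predicted rest positions. The shelf and shaft are empty and the arm is clear, so I hand in.

```bash
python3 -c "from station import *;print(hand_in())"
```

```text
the job is handed in; nothing more can be done
None
```

I rocked the gate over to its right side and pushed both cells over the lip; the last camera check shows both lying in the right chute, and I handed the job in at about 21 s with the arm clear (hand-in returned no verdict).

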